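# Snap the bonnet cover onto the gauged regulator and hold it down

### The job

Only one of the two regulators on the bench has its dial gauge screwed in behind it. Take the aluminium bonnet cover by its knob, press it straight down over that regulator's spigot until it snaps in, and keep pressing so that its rim squeezes the rubber seal down to the stop; finish while still holding the cover pressed down like that. Leave the other regulator alone and do not disturb the loose parts lying about.

Things in the scene. Friction and masses are not known exactly. Their poses are not given: they have to be found in the camera images.
- cover_center (a point): Centre (half-way up) of the loose bonnet cover, on its axis, 35 mm above its rim; z up. Bare aluminium, 70 mm tall, about 130 g, round about its axis: a hollow skirt 64 mm across (57 mm inside) that stands on the bench open side down, a flat top 32 mm above the rim, and on it a fluted knob 32 mm across, from 32 to 70 mm above the rim.
- cover_rim (a point): Centre of the cover's lower rim. Inside the skirt a steel stem with an 18 mm head snaps past the balls of a spigot. Lowering it, the push climbs to about 10 N from 9 mm above the free seal, drops suddenly about 5 mm above it (the balls then pull the cover down), and rises again as the rim squeezes the seal.
- socket_a (a point): Centre of the round mouth at the top of regulator A's steel spigot, 94 mm above the bench; z up on the spigot's axis, x as the regulator's. The spigot is 46 mm across with a 22 mm bore, four spring balls just inside. The black rubber seal ring (69 mm outside, 51 mm inside) round its foot has its top 19 mm below this point. A cover snapped on and fully pressed has its centre 11 mm above this point.
- socket_b (a point): Centre of the round mouth at the top of regulator B's steel spigot, 94 mm above the bench; z up on the spigot's axis, x as the regulator's. The spigot is 46 mm across with a 22 mm bore, four spring balls just inside. The black rubber seal ring (69 mm outside, 51 mm inside) round its foot has its top 19 mm below this point. A cover snapped on and fully pressed has its centre 11 mm above this point.
- reg_a: Regulator A, bolted down; origin on the bench under its spigot's axis. Base plate 90 mm wide, from 45 mm before to 115 mm behind the axis (x points to the back); grey round body 76 mm across up to 69 mm, the spigot up to 94 mm. In the port 85 mm behind the axis (+x) is either the dial gauge or the blanking plug.
- reg_b: Regulator B, bolted down; origin on the bench under its spigot's axis. Base plate 90 mm wide, from 45 mm before to 115 mm behind the axis (x points to the back); grey round body 76 mm across up to 69 mm, the spigot up to 94 mm. In the port 85 mm behind the axis (+x) is either the dial gauge or the blanking plug.
- seal_a (a joint): How far the rubber seal ring of regulator A is squeezed down: 0 free, 0.005 m squeezed to its stop. It starts to yield at 2 N and takes 2 N more for each mm (12 N at the stop).
- seal_b (a joint): How far the rubber seal ring of regulator B is squeezed down: 0 free, 0.005 m squeezed to its stop. It starts to yield at 2 N and takes 2 N more for each mm (12 N at the stop).
- gauge: The dial gauge: a brass hexagonal foot, stem and round case 50 mm across with a white dial facing up; 73 mm tall, fixed in the port behind one of the two regulators, 85 mm from its spigot's axis (the other spigot is over 300 mm away). Origin under its foot, 10 mm above the bench.
- plug: The low brass hexagonal blanking plug, 26 mm across and 28 mm tall, fixed in the port of the regulator that has no gauge. Origin under its foot, 10 mm above the bench.
- bush: Bystander, to be left in place: white ceramic insulator bush, waisted, 28 mm across, 38 mm tall, standing. Origin at the centre of its underside.
- disc: Bystander, to be left in place: black rubber valve disc, 44 mm across, 12 mm tall with its boss, lying flat. Origin at the centre of its underside.
- redcap: Bystander, to be left in place: low red aluminium knob cap, 36 mm across, 22 mm tall, no skirt and no tall knob: not the cover. Origin at the centre of its underside.
- fitting: Bystander, to be left in place: polished brass hexagonal gauge fitting, loose, 30 mm across, 30 mm tall, standing. Origin at the centre of its underside.
- wrench: Bystander, to be left in place: steel wrench, 160 mm long, lying flat along its own x. Origin at the centre of its underside.
- lockring: Bystander, to be left in place: steel lock ring, 60 mm outside, 40 mm inside, 10 mm tall, lying flat. Origin at the centre of its underside.
There are look-alikes about, which are no part of the job. What is shaped like the reg_a but pink is not meant. What is shaped like the reg_b but green is not meant.

How it is judged (in metres and radians):
On the way, in this order (a step that is already met when the one before it is completed fails the run):
1. the cover is lifted clear of the bench (height (world z) of cover_center above 0.08 m), for 0.1 s.
2. the cover is snapped past the balls of the regulator that has the gauge (((horizontal distance between gauge and socket_a below 0.12 m and horizontal distance between cover_center and socket_a below 0.005 m and z of cover_center in the frame of socket_a below 0.0165 m and angle between cover_center's own z axis and vertical below 0.1 rad) or (horizontal distance between gauge and socket_b below 0.12 m and horizontal distance between cover_center and socket_b below 0.005 m and z of cover_center in the frame of socket_b below 0.0165 m and angle between cover_center's own z axis and vertical below 0.1 rad))), for 0.1 s.
At the end, for the whole second after the job is handed in: The cover sits upright (within 0.1 rad) and centred (within 5 mm) on the regulator that has the gauge, snapped in, and the robot is still pressing it so that the rubber seal stays squeezed by more than 3 mm of its 5 mm (over 8 N of push; the snap alone holds it at about 1 mm) (((horizontal distance between gauge and socket_a below 0.12 m and value of joint seal_a above 0.003 m and horizontal distance between cover_center and socket_a below 0.005 m and z of cover_center in the frame of socket_a below 0.0145 m and angle between cover_center's own z axis and vertical below 0.1 rad) or (horizontal distance between gauge and socket_b below 0.12 m and value of joint seal_b above 0.003 m and horizontal distance between cover_center and socket_b below 0.005 m and z of cover_center in the frame of socket_b below 0.0145 m and angle between cover_center's own z axis and vertical below 0.1 rad))); the arm keeps its last pose, push and grip.
It fails at once if the cover is pressed onto the regulator without the gauge ((horizontal distance between gauge and socket_a above 0.12 m and (value of joint seal_a above 0.0015 m or (horizontal distance between cover_center and socket_a below 0.005 m and z of cover_center in the frame of socket_a below 0.0165 m and angle between cover_center's own z axis and vertical below 0.1 rad))) or (horizontal distance between gauge and socket_b above 0.12 m and (value of joint seal_b above 0.0015 m or (horizontal distance between cover_center and socket_b below 0.005 m and z of cover_center in the frame of socket_b below 0.0165 m and angle between cover_center's own z axis and vertical below 0.1 rad)))).
It fails at once if a loose part lying on the bench is shifted by more than 25 mm (distance of any of bush, disc, redcap, fitting, wrench, lockring from where it was at the start of the episode above 0.025 m).
It also fails if it takes over 48 s, if anything falls off the work surface, if the arm or the gripper's body presses on something with over 40 N, if the wrist force passes 120 N, or if a joint passes its speed limit or range.

### The arm

A 7-joint arm with a two-finger parallel gripper is mounted at the origin on the work surface. World frame = base frame: x ahead of the robot, y to its left, z up, the work surface at z = 0. Lengths are in m, angles in degrees, forces in N, time in s.
With the tool pointing down it reaches from about 0.425 to 0.825 m from the base axis. Payload 3.6 kg.
Tool frame: the origin (TCP) lies midway between the tips of the shut fingers; the grasp point (between the pads) lies 19 mm behind it; z points along the fingers, y is the direction in which the jaws open and shut (so a half turn about z gives the same grasp; the last joint's range is limited). The gripper opens to 85 mm and grips with 20 to 120 N. Pads are 22 mm wide; open, the fingers measure 114 mm over their backs; the gripper's body (76 mm by 85 mm) begins 54 mm behind the grasp point. The pads swing forward as they close: fully open they stand 13 mm farther back than shut.
Start: joints at [-69.07, 35.231, -0.722, 81.555, 0.464, 63.22, -2.315], TCP at [0.248, 0.601, 0.231] pointing down, gripper open.
Joint ranges: [-178.69, 178.69], [-17.37, 117.87], [-77.05, 75.6], [15.02, 138.74], [-78.02, 258.01], [0.78, 113.62], [-162.83, 162.83]. Speed limits (degrees/s): [159.86, 159.86, 180, 180, 180, 180, 180].

### API

Orientations are given as [roll, pitch, yaw] about the fixed x, y, z axes, in that order (R = Rz(yaw) Ry(pitch) Rx(roll)).
In Python, from plant import robot gives the robot as it stands.
- The arm moves only by the shell command python3 -m creep 'ROWS' [FORCE]. ROWS is JSON, one flat list of numbers, 7 for each row, row after row: the closure in counts, from 0 (fully open) to 255 (shut), then the shift along the tool's x, y, z in m, then the turn, a rotation vector about the tool's x, y, z in rad. In form: [fingers, x, y, z, ax, ay, az, fingers, x, y, z, ax, ay, az, ...]. A call has 1 to 5 rows; each row shifts and turns the commanded pose from where the row before left it, along the tool's axes as they then stand; what a row does not reach is not made up. A row lasts 1/12 s, in which the tool goes at most 41.7 mm and 7.16 degrees, less where a joint would pass 70% of its speed; a pose out of reach is approached as far as the arm can. A call is refused whole if a number of a shift passes 0.0417 or a number of a turn 0.125, either way. A call with a gripper value outside its range is refused whole. The fingers move at their own pace and stop on an object; FORCE is the grip in N (left out, the last holds). Time passes only in rows, so rows that do not move let the fingers close. It gives the time, the measured TCP pose, the force and the opening at its end, in the units of the state.
- robot.get_state(): the state, without advancing time (a new reading comes with each control period).
- robot.snapshot(name): name is "side" or "top" or "wrist"; returns a dict with "img" (400x640x3 uint8, red, green, blue), "range_z" (400x640 float32, m along the optical axis (not along the pixel's ray), 0 where there is no reading), "fx", "fy", "cx", "cy" (pixels), "pose" (4x4, takes a point from camera to world coordinates). Camera axes: x right, y down, z forward; pixel columns grow to the right and rows downward; lengths in m; the calibration is good to about 2 mm. A picture is of the moment at which its call begins.
- robot.finish_job(): hands the job in, once; it reports no verdict.
Trained networks look in a picture, given as the dict that the camera call returned (one of the last four; its "shot" number tells which), for a name from the list of things; names that differ only in an ending like _2 or _b are one class to them, and where a whole thing is asked for, a point or a joint stands for the part that bears it (a point fixed in the world has none). Each returns a list of dicts, best first, with "p" (0 to 1); they miss things now and then, are a little off and sometimes report something else, mostly with a low value. They report only what shows in the picture. A call takes as long as a camera call. They do not tell look-alikes from the thing itself.
- robot.boxes_of(picture, thing): "point" ([x, y, z] in m, in world coordinates, good to about 4 mm: the middle of the surface that is visible of it).
- robot.regions_of(picture, thing): "region" (400x640 bool, what is visible of it).
The state is a dict: "time_s": time; "joint_positions": joint angles; "dq": joint speeds; "tau": joint torques, N m; "eef_pos": TCP position; "ee_rot": TCP orientation; "force": force on the tool from outside, world axes, zero at the start; "wrist_torque": the same for the moment, N m; "finger_gap": finger opening in m.
Only numpy, scipy, OpenCV 4.12 (cv2) and the standard library are available. Lean on these libraries where they do the work, as an engineer would, in place of code of your own. Each camera call takes 0.05 s, during which the arm holds its last target.

## Working session

There is one attempt and no reset: what is moved stays moved. The work goes in short steps, Python scripts to look and compute and a shell command to move; the robot and the scene stay as the last step left them, time stands still between calls to the robot, and variables do not carry over. Pictures are saved under pics/ and viewed, and the job is handed in when it is done.

```bash
mkdir -p pics; ls; python3 - <<'E'
from plant import robot
import cv2
s=robot.get_state(); print({k:s[k] for k in('time_s','eef_pos','ee_rot','force','finger_gap')})
for n in('top','side'):
    p=robot.snapshot(n); cv2.imwrite(f'pics/{n}0.png',p['img'][:,:,::-1])
    for t in('cover_center','reg_a','gauge','plug','socket_a'):
        try: print(n,t,[(round(d['p'],2),[round(float(v),3) for v in d['point']]) for d in robot.boxes_of(p,t)][:5])
        except Exception as e: print(n,t,e)
E
```

```text
pics
{'time_s': 0.0, 'eef_pos': array([0.24788924, 0.60002036, 0.23007731]), 'ee_rot': array([-1.79846136e+02,  3.19619890e-03,  1.57557348e+02]), 'force': array([0.04637112, 0.04646453, 0.66407849]), 'finger_gap': 0.08561257744461565}
top cover_center [(0.56, [0.473, 0.021, 0.034])]
top reg_a [(0.65, [0.572, 0.192, 0.012]), (0.63, [0.619, -0.179, 0.008]), (0.58, [0.669, 0.388, 0.015]), (0.55, [0.676, -0.377, 0.014])]
top gauge [(0.73, [0.642, 0.22, 0.081])]
top plug [(0.7, [0.64, 0.216, 0.08]), (0.55, [0.687, -0.178, 0.037])]
top socket_a [(0.86, [0.571, 0.192, 0.012]), (0.65, [0.677, -0.376, 0.015]), (0.64, [0.62, -0.185, 0.01]), (0.64, [0.668, 0.384, 0.014])]
side cover_center [(0.9, [0.473, 0.006, 0.029])]
side reg_a [(0.77, [0.665, 0.375, 0.029]), (0.71, [0.656, -0.403, 0.029]), (0.65, [0.567, 0.172, 0.03]), (0.6, [0.607, -0.21, 0.025])]
side gauge [(0.72, [0.643, 0.214, 0.083])]
side plug [(0.63, [0.685, -0.189, 0.032]), (0.22, [0.607, -0.209, 0.021])]
side socket_a [(0.88, [0.655, -0.404, 0.026]), (0.76, [0.607, -0.207, 0.025]), (0.69, [0.664, 0.377, 0.028]), (0.67, [0.645, 0.212, 0.082]), (0.65, [0.569, 0.173, 0.029])]
```

View pics/top0.png

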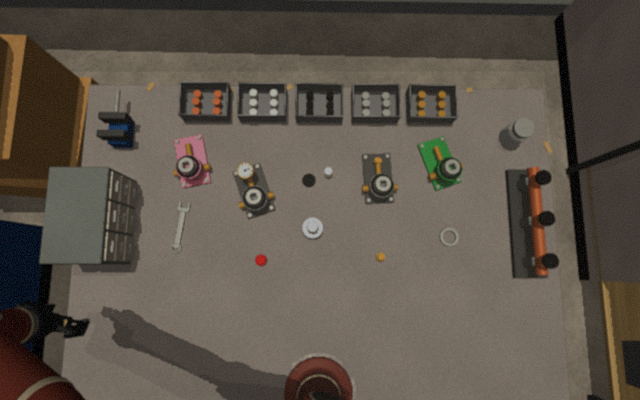

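View pics/side0.png

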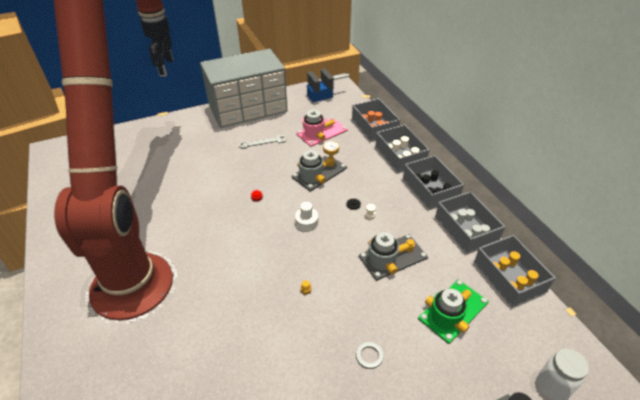

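The top picture has four regulators: pink (190,165), grey with a gauge at (245,171) and spigot at (255,198), grey with a plug (381,185), and green (449,168). The grey one at (255,198) fits the description. The cover is at (313,228). Next I'll take crops and measure.

```bash
cat > h.py <<'E'
import numpy as np, cv2
def cloud(p):
    z=p['range_z']; v,u=np.mgrid[0:400,0:640]
    P=np.stack([(u-p['cx'])/p['fx']*z,(v-p['cy'])/p['fy']*z,z,np.ones_like(z)],-1)@np.asarray(p['pose']).T
    P=P[...,:3].copy(); P[z<=0]=np.nan
    return P
def sel(P,c,r,z0,z1):
    d=np.hypot(P[...,0]-c[0],P[...,1]-c[1]); m=(d<r)&(P[...,2]>z0)&(P[...,2]<z1)
    return P[m],m
def circ(Q):
    (x,y),r=cv2.minEnclosingCircle(np.ascontiguousarray(Q[:,:2],np.float32)); return x,y,r
E
python3 - <<'E'
from plant import robot
from h import *
for n in('top','side'):
    p=robot.snapshot(n); P=cloud(p)
    for nm,c,bands in(('cover',(0.473,0.012),((.06,.08),(.022,.042))),('spig',(0.563,0.182),((.084,.104),(.065,.083))),('gauge',(.642,.217),((.075,.1),))):
        for b in bands:
            Q,m=sel(P,c,.06,*b)
            print(n,nm,b,len(Q),Q.mean(0).round(4) if len(Q) else '',np.median(Q[:,2]).round(4) if len(Q) else '',np.round(circ(Q),4) if len(Q)>2 else '', (Q.min(0)+Q.max(0))/2 if len(Q) else '')
    u0,v0=(215,140) if n=='top' else (230,110)
    im=p['img'][v0:v0+120,u0:u0+160,::-1]; cv2.imwrite(f'pics/c_{n}.png',cv2.resize(im,None,fx=5,fy=5,interpolation=cv2.INTER_CUBIC))
E
```

```text
top cover (0.06, 0.08) 94 [0.4792 0.0191 0.0695] 0.0693 [0.479  0.0197 0.0167] [0.47849886 0.01974708 0.06899725]
top cover (0.022, 0.042) 242 [0.4782 0.0186 0.032 ] 0.0321 [0.4795 0.0186 0.0318] [0.47913335 0.01973981 0.03280398]
top spig (0.084, 0.104) 177 [0.564  0.1903 0.0933] 0.0933 [0.5651 0.1908 0.0233] [0.56474962 0.19076454 0.09190373]
top spig (0.065, 0.083) 325 [0.5617 0.1886 0.0727] 0.073 [0.565  0.1909 0.038 ] [0.56448004 0.19101201 0.0736867 ]
top gauge (0.075, 0.1) 236 [0.6401 0.217  0.082 ] 0.0822 [0.6266 0.2111 0.0434] [0.62567354 0.21192817 0.08531782]
side cover (0.06, 0.08) 106 [0.4793 0.0163 0.0692] 0.0703 [0.4793 0.0195 0.0183] [0.48081448 0.01882756 0.06785133]
side cover (0.022, 0.042) 244 [0.4762 0.0091 0.0321] 0.0326 [0.4805 0.0202 0.0337] [0.48027743 0.01794506 0.03164373]
side spig (0.084, 0.104) 151 [0.5646 0.1882 0.0928] 0.0943 [0.5647 0.191  0.025 ] [0.56564852 0.19110534 0.09199313]
side spig (0.065, 0.083) 225 [0.5596 0.1766 0.0738] 0.074 [0.5631 0.1888 0.0388] [0.56539507 0.18839684 0.07415049]
side gauge (0.075, 0.1) 159 [0.6412 0.2153 0.0826] 0.083 [0.6275 0.2126 0.0447] [0.62631083 0.21605478 0.0851915 ]
```

View pics/c_top.png

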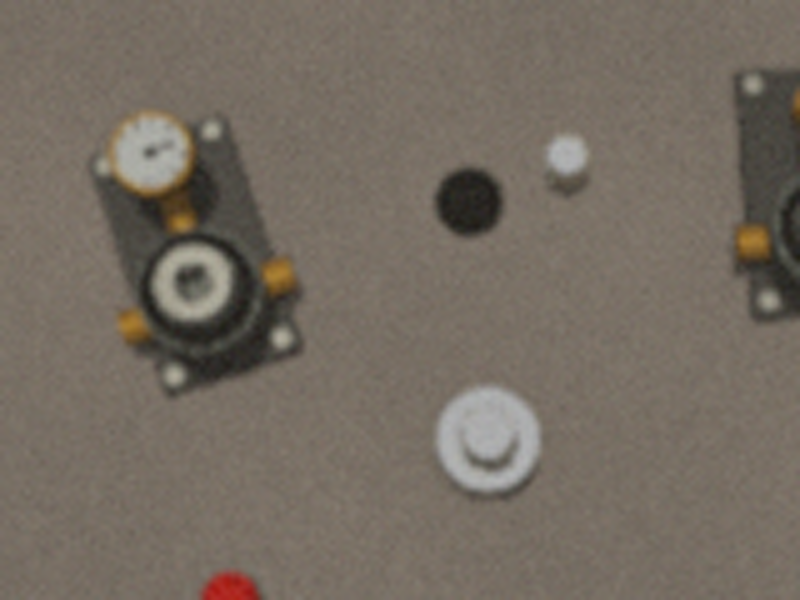

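View pics/c_side.png

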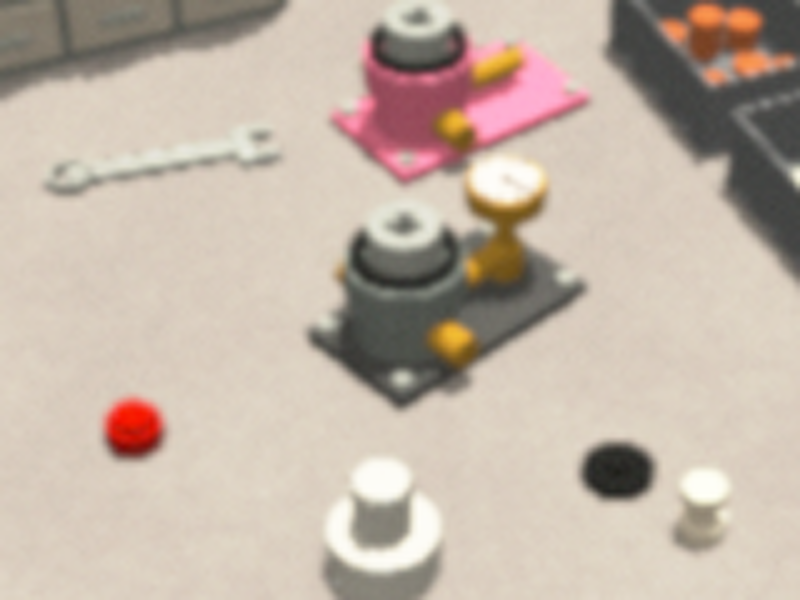

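Both crops confirm it: the gauge, with its white dial, sits behind the dark-grey regulator, and the pink one is a look-alike. The spigot is at about (0.565, 0.191) with its top at 0.094. The cover is at about (0.479, 0.0195) with its top at 0.070. These heights match the given sizes. Now I'll move above the cover.

```bash
python3 -m creep '[0,-0.027,-0.028,0,0,0,0,0,-0.027,-0.028,0,0,0,0,0,-0.027,-0.028,0,0,0,0,0,-0.027,-0.028,0,0,0,0,0,-0.027,-0.028,0,0,0,0]' 100
python3 -m creep '[0,-0.027,-0.028,0,0,0,0,0,-0.027,-0.028,0,0,0,0,0,-0.027,-0.028,0,0,0,0,0,-0.027,-0.028,0,0,0,0,0,-0.027,-0.028,0,0,0,0]'
python3 -m creep '[0,-0.027,-0.028,0,0,0,0,0,-0.027,-0.028,0,0,0,0,0,-0.027,-0.028,0,0,0,0,0,-0.027,-0.028,0,0,0,0,0,-0.0,-0.0,0,0,0,0]'
```

```text
time_s: 1.12
eef_pos: [0.32, 0.4181, 0.2315]
ee_rot: [180.0, 0.0, 157.6]
force: [0.8, 0.6, 0.0]
finger_gap: 0.0851
time_s: 1.53
eef_pos: [0.3913, 0.2371, 0.2317]
ee_rot: [179.9, 0.0, 157.6]
force: [0.8, 0.1, -0.1]
finger_gap: 0.0855
time_s: 1.95
eef_pos: [0.4509, 0.0847, 0.2319]
ee_rot: [-179.8, 0.3, 156.7]
force: [0.3, -0.7, -0.1]
finger_gap: 0.0854
```

```bash
python3 -m creep '[0,-0.02,-0.02,0.02,0,0,0,0,-0.02,-0.02,0.02,0,0,0,0,0,0,0,0,0,0,0,0,0,0,0,0,0]'
python3 - <<'E'
from plant import robot
from h import *
s=robot.get_state(); print(s['eef_pos'],s['ee_rot'],s['joint_positions'])
y=np.radians(s['ee_rot'][2]); d=np.array([.479,.0195])-s['eef_pos'][:2]
print('tool',d@[np.cos(y),np.sin(y)],d@[np.sin(y),-np.cos(y)])
p=robot.snapshot('wrist'); P=cloud(p); cv2.imwrite('pics/w1.png',p['img'][:,:,::-1])
for b in((.06,.08),(.022,.042)):
    Q,m=sel(P,(.479,.0195),.06,*b); print(len(Q), Q.mean(0) if len(Q) else '',circ(Q) if len(Q)>2 else '')
E
```

```text
time_s: 2.28
eef_pos: [0.4693, 0.0402, 0.1905]
ee_rot: [-179.9, -0.1, 157.3]
force: [0.3, 0.7, 0.1]
finger_gap: 0.0854
[0.46928925 0.04024622 0.1905211 ] [-1.79905911e+02 -9.54197395e-02  1.57313742e+02] [-11.53454596  22.68822721   5.449878   113.30052125  -2.95718911
  44.27091712  62.93277952]
tool -0.016960935464728443 -0.015395811746257003
904 [0.47846348 0.02141296 0.06934509] (0.4797629117965698, 0.020510908216238022, 0.017229605466127396)
1601 [0.47258942 0.02485682 0.03198871] (0.47981083393096924, 0.020656343549489975, 0.03207778558135033)
```

View pics/w1.png

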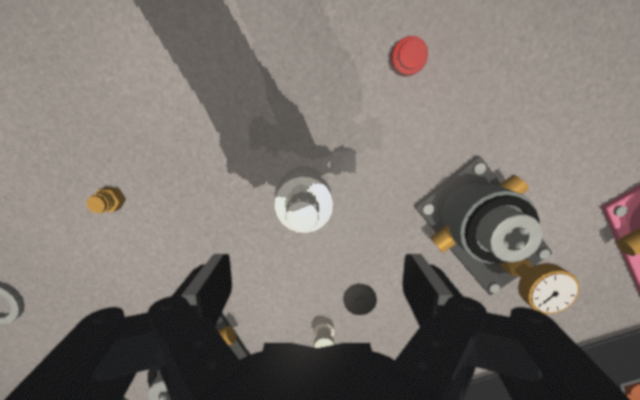

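The wrist view shows the cover at (303,205) below the tool and the gauge regulator at (510,235). All three cameras put the cover at (0.479, 0.020). Now I'll centre over it and go down.

```bash
python3 -m creep '[0,-0.009,-0.008,0.03,0,0,0,0,-0.008,-0.007,0.03,0,0,0,0,0,0,0.025,0,0,0,0,0,0,0,0,0,0,0,0,0,0,0,0,0]'
python3 - <<'E'
from plant import robot
import numpy as np
s=robot.get_state(); print(s['eef_pos'],s['ee_rot'],s['time_s'])
y=np.radians(s['ee_rot'][2]); d=np.array([.4792,.0200])-s['eef_pos'][:2]
print('tool',d@[np.cos(y),np.sin(y)],d@[np.sin(y),-np.cos(y)])
E
```

```text
time_s: 2.75
eef_pos: [0.4791, 0.0231, 0.1063]
ee_rot: [180.0, -0.1, 157.7]
force: [0.9, -0.2, -0.1]
finger_gap: 0.0855
[0.4790945  0.02307956 0.10632857] [ 1.79996849e+02 -1.08873542e-01  1.57687858e+02] 2.75
tool -0.001266763098239462 -0.0028089425773429166
```

```bash
python3 -m creep '[0,-0.001,-0.003,0.023,0,0,0,0,0,0,0.023,0,0,0,0,0,0,0.020,0,0,0,0,0,0,0,0,0,0,0,0,0,0,0,0,0]'
python3 - <<'E'
from plant import robot
import numpy as np
s=robot.get_state(); print(s['eef_pos'],s['ee_rot'],s['force'])
y=np.radians(s['ee_rot'][2]); d=np.array([.4792,.0200])-s['eef_pos'][:2]
print('tool',d@[np.cos(y),np.sin(y)],d@[np.sin(y),-np.cos(y)])
E
```

```text
time_s: 3.17
eef_pos: [0.4801, 0.0194, 0.0416]
ee_rot: [179.9, 0.1, 157.6]
force: [0.5, -0.4, 0.6]
finger_gap: 0.0853
[0.48014428 0.0194289  0.04157102] [1.79931212e+02 6.34322770e-02 1.57644051e+02] [ 0.46196967 -0.44818631  0.59120044]
tool 0.001090529545716379 0.0001690150454479599
```

Now at 0.0416 and centred to about 1 mm. I'll drop 4 mm and grip.

```bash
python3 -m creep '[0,0.001,0,0.004,0,0,0,120,0,0,0,0,0,0,180,0,0,0,0,0,0,255,0,0,0,0,0,0,255,0,0,0,0,0,0]' 120
python3 -m creep '[255,0,0,0,0,0,0,255,0,0,0,0,0,0,255,0,0,0,0,0,0,255,0,0,0,0,0,0,255,0,0,0,0,0,0]'
```

```text
time_s: 3.58
eef_pos: [0.4788, 0.0187, 0.0369]
ee_rot: [180.0, 0.1, 157.6]
force: [0.7, -0.5, -0.0]
finger_gap: 0.0387
time_s: 4.0
eef_pos: [0.4788, 0.0188, 0.0373]
ee_rot: [180.0, 0.1, 157.6]
force: [-1.7, 0.2, 6.1]
finger_gap: 0.0296
```

Gripped, with the gap at 29.6 mm on the fluted 32 mm knob. Now I'll lift.

```bash
python3 -m creep '[255,0,0,-0.02,0,0,0,255,0,0,-0.03,0,0,0,255,0,0,-0.035,0,0,0,255,0,0,-0.035,0,0,0,255,0,0,-0.02,0,0,0]'
python3 -m creep '[255,0,0,0,0,0,0,255,0,0,0,0,0,0]'
python3 - <<'E'
from plant import robot
from h import *
s=robot.get_state(); print(s['eef_pos'],s['ee_rot'],s['force'],s['finger_gap'])
for n in('side','wrist'):
    p=robot.snapshot(n); P=cloud(p); cv2.imwrite(f'pics/{n}2.png',p['img'][:,:,::-1])
    Q,m=sel(P,(.565,.191),.06,.084,.104); print(n,'spig',len(Q), Q.mean(0) if len(Q) else '',circ(Q) if len(Q)>2 else '')
    print([ (d['p'],d['point']) for d in robot.boxes_of(p,'cover_center')])
E
```

```text
time_s: 4.42
eef_pos: [0.4795, 0.0186, 0.1797]
ee_rot: [179.9, 0.2, 157.5]
force: [1.4, -0.4, -0.3]
finger_gap: 0.0295
time_s: 4.58
eef_pos: [0.4786, 0.0187, 0.177]
ee_rot: [179.9, 0.1, 157.5]
force: [-0.2, -0.0, -2.3]
finger_gap: 0.0295
[0.47856918 0.01869998 0.17701919] [1.79947821e+02 9.63753012e-02 1.57549467e+02] [-0.1729823  -0.01130684 -2.2618973 ] 0.029491008974396757
side spig 76 [0.57412886 0.1843379  0.09284227] (0.5875080823898315, 0.19032242894172668, 0.03801029548048973)
[(0.61, [0.4716, 0.0, 0.1705])]
wrist spig 2458 [0.56298613 0.19073979 0.09248162] (0.5647125244140625, 0.19244195520877838, 0.023656927049160004)
[(0.84, [0.4626, 0.0235, 0.1839]), (0.31, [0.5544, 0.1862, 0.0574])]
```

View pics/side2.png

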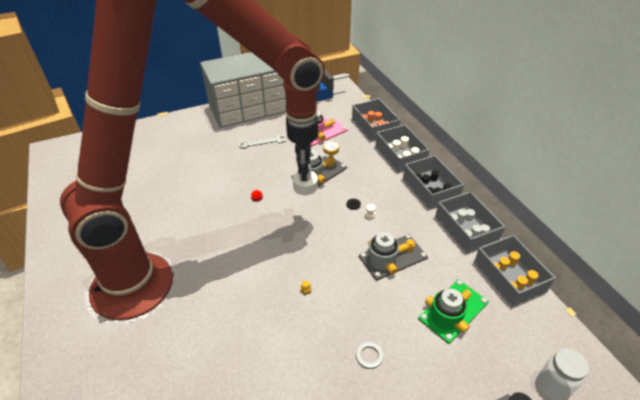

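View pics/wrist2.png

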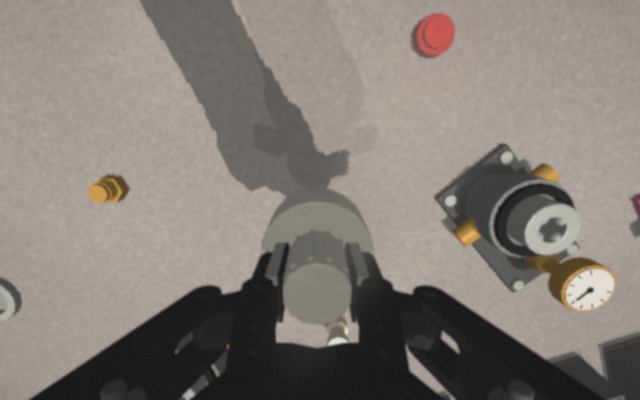

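The cover is held upright: in the wrist view it is at (318,250), and the regulator's spigot is at (550,230). Now I'll move over the spigot.

```bash
python3 -m creep '[255,-0.002,0.032,0,0,0,0,255,-0.003,0.04,0,0,0,0,255,-0.003,0.04,0,0,0,0,255,-0.003,0.04,0,0,0,0,255,-0.003,0.04,0,0,0,0]'
python3 -m creep '[255,0,0,0,0,0,0,255,0,0,0,0,0,0,255,0,0,0,0,0,0]'
cat > m.py <<'E'
from plant import robot
from h import *
from scipy.optimize import least_squares
import sys
tag=sys.argv[1]
s=robot.get_state(); t=s['eef_pos']; print(t.round(4),s['ee_rot'].round(2),s['force'].round(1),s['finger_gap'],s['time_s'])
y=np.radians(s['ee_rot'][2]); d=np.array([.565,.191])-t[:2]
print('tool d',d@[np.cos(y),np.sin(y)],d@[np.sin(y),-np.cos(y)])
for n in('wrist','side','top'):
    p=robot.snapshot(n); P=cloud(p); cv2.imwrite(f'pics/{n}{tag}.png',p['img'][:,:,::-1])
    for nm,dz,r in(('knobtop',.033,.016),('knobside',.02,.016),('skirtside',-.02,.032)):
        h=.004 if nm=='knobtop' else .012
        Q,m=sel(P,t,.05,t[2]+dz-h,t[2]+dz+h)
        if len(Q)<15: continue
        rr=np.hypot(*(Q[:,:2]-t[:2]).T)
        if nm=='knobtop': print(n,nm,len(Q),np.round(circ(Q),4),'z',np.median(Q[:,2]).round(4)); continue
        f=lambda c:np.hypot(Q[:,0]-c[0],Q[:,1]-c[1])-r
        o=least_squares(f,t[:2],loss='soft_l1',f_scale=.001); print(n,nm,len(Q),(o.x-t[:2]).round(4),'off; res',np.median(abs(o.fun)).round(4))
E
python3 m.py 3
```

```text
time_s: 5.2
eef_pos: [0.5644, 0.1923, 0.1745]
ee_rot: [-179.9, -0.1, 157.5]
force: [1.3, -0.4, -1.0]
finger_gap: 0.0294
time_s: 5.45
eef_pos: [0.5636, 0.19, 0.1744]
ee_rot: [-179.8, -0.1, 157.6]
force: [-0.2, -0.9, -0.6]
finger_gap: 0.0296
[0.5636 0.19   0.1744] [-1.7979e+02 -1.4000e-01  1.5756e+02] [-0.2 -0.9 -0.6] 0.029559761820932586 5.45
tool d -0.0008637098712845242 0.0014684160304405686
wrist knobtop 4201 [0.5578 0.1938 0.0285] z 0.207
wrist knobside 3175 [0.0005 0.0009] off; res 0.0016
wrist skirtside 847 [0.0013 0.0003] off; res 0.0001
side knobtop 22 [0.5659 0.1796 0.0223] z 0.2066
side knobside 77 [-0.0029 -0.0093] off; res 0.002
side skirtside 152 [ 0.0019 -0.0001] off; res 0.001
top skirtside 17 [ 0.0009 -0.0023] off; res 0.0002
```

The wrist fit of the skirt (residual 0.1 mm) puts the cover about 1 mm +x of the TCP, so it is at (0.565, 0.190) against the spigot at (0.565, 0.191). I'll nudge about 1 mm and descend until just above contact.

```bash
python3 -m creep '[255,0,0.001,0.015,0,0,0,255,0,0,0.013,0,0,0,255,0,0,0.006,0,0,0,255,0,0,0,0,0,0,255,0,0,0,0,0,0]'
python3 m.py 4; python3 - <<'E'
import cv2,numpy as np
a=cv2.imread('pics/side4.png')[100:220,240:400]; b=cv2.imread('pics/wrist4.png')
cv2.imwrite('pics/s4c.png',cv2.resize(a,None,fx=5,fy=5,interpolation=cv2.INTER_CUBIC))
E
```

```text
time_s: 6.02
eef_pos: [0.565, 0.1909, 0.1424]
ee_rot: [-180.0, -0.0, 157.5]
force: [0.4, 0.0, -0.8]
finger_gap: 0.0294
[0.565  0.1909 0.1424] [-1.7997e+02 -1.0000e-02  1.5748e+02] [ 0.4  0.  -0.8] 0.029417394403544937 6.0167
tool d 5.279367421929756e-05 7.297153869749884e-05
wrist knobtop 4199 [0.5588 0.1945 0.0284] z 0.1751
wrist knobside 3140 [0.0005 0.0009] off; res 0.0015
wrist skirtside 841 [0.0014 0.0004] off; res 0.0001
side knobtop 20 [0.5632 0.1792 0.0203] z 0.1743
side knobside 75 [-0.0035 -0.0078] off; res 0.0021
side skirtside 141 [0.0022 0.0013] off; res 0.001
top skirtside 17 [ 0.0014 -0.0005] off; res 0.0004
```

View pics/s4c.png

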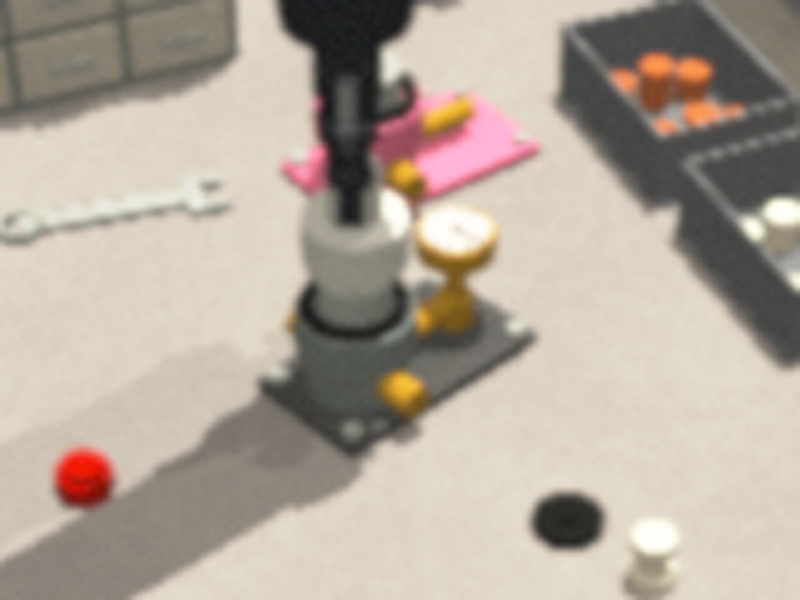

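View pics/wrist4.png

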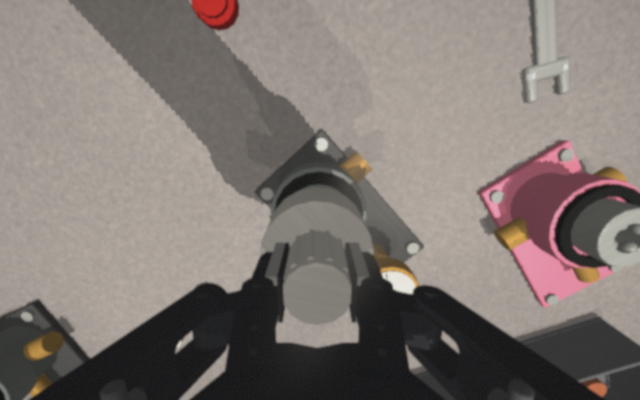

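The cover is over the grey regulator in the side crop at (355,240), in line with the seal ring. I'll check the axis by fitting the body from the same wrist picture.

```bash
python3 - <<'E'
from plant import robot
from h import *
from scipy.optimize import least_squares
for n in('wrist','side'):
    p=robot.snapshot(n); P=cloud(p)
    for nm,z0,z1,r0,ra,rb in(('spigot',.078,.09,.023,0,.03),('seal edge',.068,.0735,.0345,0,.0385),('body',.025,.06,.038,.03,.044),('skirt',.11,.13,.032,0,.045)):
        Q,m=sel(P,(.565,.191),rb,z0,z1)
        if len(Q)<15: print(n,nm,len(Q)); continue
        f=lambda c:np.hypot(Q[:,0]-c[0],Q[:,1]-c[1])-r0
        o=least_squares(f,(.565,.191),loss='soft_l1',f_scale=.001); print(n,nm,len(Q),o.x.round(4),'res',np.median(abs(o.fun)).round(4))
E
```

```text
wrist spigot 0
wrist seal edge 770 [0.5649 0.1928] res 0.0011
wrist body 355 [0.5659 0.194 ] res 0.0007
wrist skirt 670 [0.5671 0.1921] res 0.0001
side spigot 56 [0.5659 0.1932] res 0.0013
side seal edge 82 [0.566  0.1924] res 0.0022
side body 185 [0.5673 0.1944] res 0.0018
side skirt 117 [0.5674 0.1927] res 0.0011
```

The relative fits put the cover about 1 mm off, mostly along tool +x. I'll shift it and descend in small steps, watching the force.

```bash
python3 -m creep '[255,0.0012,0.0005,0.004,0,0,0,255,0,0,0.004,0,0,0,255,0,0,0.002,0,0,0,255,0,0,0,0,0,0]'
python3 -m creep '[255,0,0,0.003,0,0,0,255,0,0,0.003,0,0,0,255,0,0,0,0,0,0]'
```

```text
time_s: 6.6
eef_pos: [0.5635, 0.1926, 0.1315]
ee_rot: [-179.9, -0.1, 157.6]
force: [0.4, -0.7, -1.9]
finger_gap: 0.0292
time_s: 6.85
eef_pos: [0.5637, 0.1925, 0.1255]
ee_rot: [-179.9, -0.1, 157.6]
force: [0.1, -0.0, -1.8]
finger_gap: 0.0296
```

```bash
python3 -m creep '[255,0,0,0.003,0,0,0,255,0,0,0,0,0,0,255,0,0,0,0,0,0]'
```

```text
time_s: 7.1
eef_pos: [0.564, 0.1926, 0.1231]
ee_rot: [-180.0, -0.0, 157.6]
force: [-0.1, 0.1, -0.9]
finger_gap: 0.0294
```

```bash
python3 -m creep '[255,0,0,0.002,0,0,0,255,0,0,0,0,0,0,255,0,0,0,0,0,0]'; python3 -m creep '[255,0,0,0.002,0,0,0,255,0,0,0,0,0,0,255,0,0,0,0,0,0]'
```

```text
time_s: 7.35
eef_pos: [0.5645, 0.1925, 0.1215]
ee_rot: [180.0, 0.0, 157.5]
force: [0.0, 0.1, -0.8]
finger_gap: 0.0296
time_s: 7.6
eef_pos: [0.5649, 0.1927, 0.1204]
ee_rot: [179.9, 0.1, 157.5]
force: [-0.8, -1.0, 5.1]
finger_gap: 0.0293
```

Contact came at about TCP 0.121, as predicted, with little sideways force. Continuing.

```bash
python3 -m creep '[255,0,0,0.002,0,0,0,255,0,0,0,0,0,0,255,0,0,0,0,0,0]'; python3 -m creep '[255,0,0,0.002,0,0,0,255,0,0,0,0,0,0,255,0,0,0,0,0,0]'
```

```text
time_s: 7.85
eef_pos: [0.5646, 0.1928, 0.118]
ee_rot: [180.0, 0.1, 157.6]
force: [-0.2, -0.4, 5.0]
finger_gap: 0.0294
time_s: 8.1
eef_pos: [0.5636, 0.1928, 0.1138]
ee_rot: [-180.0, -0.1, 157.6]
force: [1.9, -1.1, -7.0]
finger_gap: 0.0295
```

The force jumped from +5 N to -7 N, so it has snapped in. Now I'll press the seal.

```bash
python3 -m creep '[255,0,0,0.003,0,0,0,255,0,0,0,0,0,0,255,0,0,0,0,0,0]'; python3 -m creep '[255,0,0,0.002,0,0,0,255,0,0,0,0,0,0,255,0,0,0,0,0,0]';python3 -m creep '[255,0,0,0.002,0,0,0,255,0,0,0,0,0,0,255,0,0,0,0,0,0]'
```

```text
time_s: 8.35
eef_pos: [0.564, 0.1927, 0.112]
ee_rot: [-180.0, -0.0, 157.6]
force: [0.2, 0.1, -2.4]
finger_gap: 0.0296
time_s: 8.6
eef_pos: [0.5641, 0.1927, 0.1109]
ee_rot: [180.0, -0.0, 157.6]
force: [-0.4, -0.4, 2.6]
finger_gap: 0.0293
time_s: 8.85
eef_pos: [0.5642, 0.1927, 0.1092]
ee_rot: [180.0, 0.0, 157.6]
force: [-2.4, -1.0, 6.8]
finger_gap: 0.0295
```

```bash
python3 -m creep '[255,0,0,0.002,0,0,0,255,0,0,0,0,0,0,255,0,0,0,0,0,0]'; python3 -m creep '[255,0,0,0.002,0,0,0,255,0,0,0,0,0,0,255,0,0,0,0,0,0]'
```

```text
time_s: 9.1
eef_pos: [0.5642, 0.1927, 0.1077]
ee_rot: [180.0, 0.0, 157.5]
force: [-2.2, -0.6, 9.0]
finger_gap: 0.0292
time_s: 9.35
eef_pos: [0.5643, 0.1927, 0.1072]
ee_rot: [180.0, 0.0, 157.6]
force: [-4.8, -2.2, 16.7]
finger_gap: 0.0294
```

```bash
python3 -m creep '[255,0,0,0.0015,0,0,0,255,0,0,0,0,0,0,255,0,0,0,0,0,0,255,0,0,0,0,0,0]'; python3 m.py 5; python3 - <<'E'
import cv2
a=cv2.imread('pics/side5.png')[100:220,240:400]
cv2.imwrite('pics/s5c.png',cv2.resize(a,None,fx=5,fy=5,interpolation=cv2.INTER_CUBIC))
E
```

```text
time_s: 9.68
eef_pos: [0.5644, 0.1926, 0.1071]
ee_rot: [179.9, 0.1, 157.5]
force: [-6.9, -2.1, 24.1]
finger_gap: 0.0296
[0.5644 0.1926 0.1071] [1.7993e+02 6.0000e-02 1.5755e+02] [-6.9 -2.1 24.1] 0.029552305858391584 9.6833
tool d -0.0012053302787193643 -0.0012598078680569613
wrist knobtop 4226 [0.5578 0.1964 0.0283] z 0.1399
wrist knobside 3054 [0.0004 0.0008] off; res 0.0015
wrist skirtside 868 [0.0012 0.0004] off; res 0.0001
side knobtop 18 [0.5649 0.1826 0.0214] z 0.1406
side knobside 68 [-0.0038 -0.0086] off; res 0.002
side skirtside 130 [0.0017 0.0009] off; res 0.0009
top skirtside 16 [ 0.0005 -0.0007] off; res 0.0004
```

View pics/s5c.png

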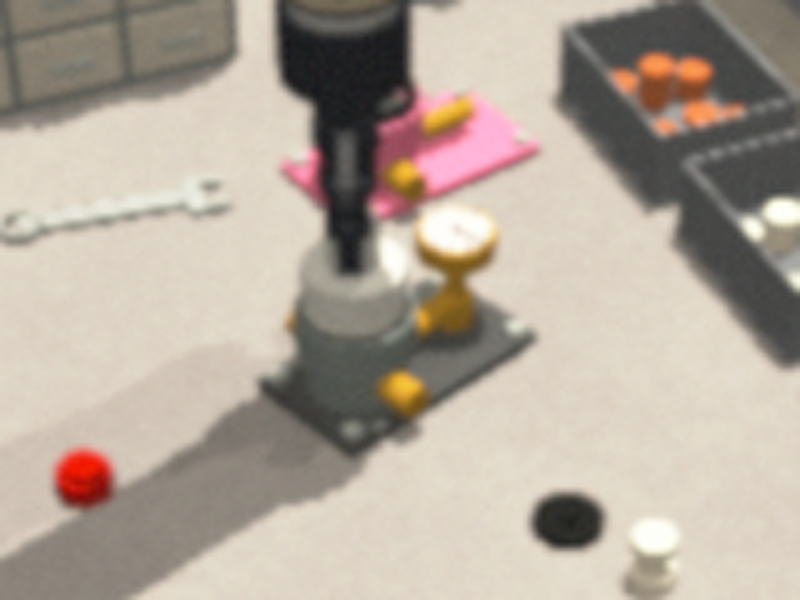

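The cover sits on the gauge regulator with its knob top at 0.140, which matches the fully pressed height (0.105 + 0.035). The push is 24 N against a hard stop. Handing in.

```bash
python3 - <<'E'
from plant import robot
print(robot.finish_job()); s=robot.get_state(); print(s['eef_pos'],s['force'],s['time_s'])
E
```

```text
the job is handed in; nothing more can be done
None
the job is handed in; nothing more can be done
```

The cover is snapped onto the grey regulator that has the dial gauge, and I handed the job in at about 9.7 s with the arm still pressing it down. No verdict was reported.

- **Snap:** on the way down the push rose to about 5 N in my readings, then flipped to -7 N at the height where the snap was expected. The description said about 10 N; I only read the force between steps, so I may have missed the peak.
- **Seal at the stop:** the final push was 24 N with almost no further travel. The knob top was at 0.140 m, which is the fully pressed height.
- **Centring:** the skirt fits put the cover about 1–2 mm from my estimate of the spigot axis. The tool was tilted less than 0.1°.
- **Sideways force:** about 7 N remained at the end.
- **Disagreement:** some side-camera fits of the knob were 8–9 mm off. I put this down to the fingers hiding it and ignored them.
- **Other parts:** nothing near the job looked moved in the last crop. I did not measure the loose parts again at the end.

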